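# Zero the metering valve and open it five clicks

## Task

Set the metering valve with the blue knob: turn the knob clockwise until the needle is home on its seat, gently and without forcing it, then open it anticlockwise by exactly five clicks, counted by feel because the knob has play on its spindle. Let go of the knob and leave everything else on the bench where it is.

Things in the scene. Friction and masses are not known exactly. Their poses are not given: they have to be found in the camera images.
- valve: Metering valve, bolted down: 76 x 76 mm aluminium block, top 56 mm above the bench, on a 120 (x) x 100 (y) x 8 mm steel foot; flat dark collar of 64 mm diameter on top, up to 62 mm; a brass and blue fitting sticks out to 64 mm from the centre on +x. Origin: centre of the foot's underside, z up along the knob's axis. The block does not move.
- knob_mid (a point): Halfway up the blue knob on its axis, 83 mm above the bench; fixed to the block, does not turn. The knob is a plain round cylinder, 36 mm diameter, 66 to 100 mm above the bench, no flats: grip it at any yaw. Seen from above, clockwise closes the valve, anticlockwise opens it; the knob does not rise. The valve starts 2 to 4 clicks open.
- collar_top (a point): Centre of the collar's top, 62 mm above the bench, where the spindle enters; does not turn. Play between knob and spindle: somewhere from 11 to 57 degrees, unlike from run to run. After every change of direction the knob first turns nearly free (about 0.01 N m) through this play, then it drives the spindle.
- detent (a point): Centre of the click works in the block, 24 mm above the bench; does not turn. The spindle clicks every 20 degrees. Leaving a click takes about 0.2 N m at once; this falls to nearly nothing 10 degrees on, where the spindle snaps by itself into the next click and the knob turns free until it has caught up. Home of the needle is click 0.
- needle_seat (a point): The needle's seat in the block, 10 mm above the bench; does not turn. Closing on from home (click 0) the torque does not fall off but climbs: about 0.35 N m at 8 degrees past home, 0.5 at 10, 0.7 at 12; beyond 13 degrees the seat is damaged. Released, it springs back to home.
- needle (a joint): Lift of the valve's needle off its seat (inside the block, unseen), m: 0 when home, 0.00025 per click open, negative when it is forced into the seat. The reading's noise is larger than a click.
- regulator: Bystander, fixed: pressure regulator, 90 x 70 mm foot, 90 mm tall, with a round gauge in front and a fixed black knob on top. Origin: centre of its underside.
- jug: Bystander: white square plastic bottle with a red cap, 75 x 75 mm, 198 mm tall. Origin: centre of its underside.
- cup: Bystander: white cup, 64 mm wide, 60 mm tall. Origin: centre of its underside.
- handpiece: Bystander: steel dispensing handpiece lying down, about 170 mm long along its x (from -60 to 110 mm), 26 mm thick. Origin: on its underside.
- wrench: Bystander: steel wrench lying flat along its x axis. Origin: centre of its underside.
- driver: Bystander: screwdriver lying along its x axis. Origin: centre of its underside.
There are look-alikes about, which are no part of the job. What is shaped like the valve but orange or pink is not meant.

How it is judged (in metres and radians):
On the way:
1. the needle is brought home on its seat (lift under 0.06 mm) (value of joint needle below 6e-05 m), for 0.1 s.
At the end, for the whole second after the job is handed in: The needle rests five clicks above home, lift 1.25 mm within 0.10 mm, with nothing touching the valve (value of joint needle between 0.00115 and 0.00135 m and contact force between valve and the arm below 0.1 N and contact force between valve and the fingers below 0.1 N).
It fails at once if the needle is forced into its seat, more than about 13 degrees beyond home (about 0.75 N m) (value of joint needle below -0.00016 m).
It fails at once if a bystander is displaced by more than 30 mm (distance of any of jug, cup, handpiece, wrench, driver from where it was at the start of the episode above 0.03 m).
It also fails if it takes over 67 s, if anything falls off the work surface, if the arm or the gripper's body presses on something with over 40 N, if the wrist force passes 120 N, or if a joint passes its speed limit or range.

## Robot

A 6-joint arm with a two-finger parallel gripper is mounted at the origin on the work surface. World frame = base frame: x ahead of the robot, y to its left, z up, the work surface at z = 0. Lengths are in mm, angles in rad, forces in N, time in s.
With the tool pointing down it reaches from about 325 to 775 mm from the base axis. Payload 9.3 kg.
Tool frame: the origin (TCP) lies midway between the tips of the shut fingers; the grasp point (between the pads) lies 19 mm behind it; z points along the fingers, y is the direction in which the jaws open and shut (so a half turn about z gives the same grasp; the last joint's range is limited). The gripper opens to 85 mm and grips with 20 to 120 N. Pads are 22 mm wide; open, the fingers measure 114 mm over their backs; the gripper's body (76 mm by 85 mm) begins 54 mm behind the grasp point. The pads swing forward as they close: fully open they stand 13 mm farther back than shut.
Start: joints at [1.186, 0.259, 0.021, 1.334, 0, 1.418], TCP at [126.353, 535.286, 208.679] pointing down, gripper open.
Joint ranges: [-3.04, 3.04], [-0.91, 1.82], [-1.04, 1.36], [-1.92, 1.95], [-1.52, 1.45], [-3.14, 3.14]. Speed limits (rad/s): [2.22, 2.22, 2.79, 3.14, 3.14, 3.14].

## Interface

Orientations are given as a unit quaternion [x, y, z, w].
In Python, from bench import r gives the robot as it stands. The module is installed in compiled form; this text tells all that it offers.
- The arm moves only by the shell command python3 -m jog 'ROWS' [OPENING] [FORCE]. ROWS is JSON, a list of rows, each an object with "travel": the shift along the world's x, y, z in m, a list of three; "turn": the turn about the world's z in degrees. In form: [{"travel": [x, y, z], "turn": turn}, ...]. A call has 1 to 20 rows; each row is the pose to reach, as a shift and turn from the pose measured when the call began; what a row does not reach only later rows make up. A row lasts 1/8 s, in which the tool goes at most 62.5 mm and 10.7 degrees, less where a joint would pass 70% of its speed; a pose out of reach is approached as far as the arm can. A call with a gripper value outside its range is refused whole. OPENING is the closure, from 0 (fully open) to 1 (shut), set as the call begins (- or left out, the last holds). The fingers move at their own pace and stop on an object; FORCE is the grip in N (left out, the last holds). Time passes only in rows, so rows that repeat a pose let the fingers close. It gives the time, the measured TCP pose, the force and the opening at its end, in the units of the state.
- r.sense(): the state, without advancing time (a new reading comes with each control period).
- r.snapshot(name): name is "scene" or "side" or "wrist"; returns the picture (384x512x3 uint8, red, green, blue); there is no depth.
- r.get_calibration(name): a dict with "vertical_fov" (degrees; the focal length in pixels is half the picture's height over the tangent of half this angle, whatever the lens; pixels are square), "cx", "cy" (the principal point, pixels), "world_from_camera" (4x4, takes a point from camera to world coordinates). Camera axes: x right, y down, z forward; pixel columns grow to the right and rows downward; lengths in mm; the calibration is good to about 2 mm. A picture is of the moment at which its call begins: read the wrist's pose just before it. get_calibration takes no time and is no camera call; for the wrist camera it gives the pose at the moment of the call.
- r.hand_in(): hands the job in, once; it reports no verdict.
The state is a dict: "clock": time; "joints": joint angles; "qvel": joint speeds; "joint_efforts": joint torques, N m; "ee_pos": TCP position; "tool_rot": TCP orientation; "ft_force": force on the tool from outside, world axes, zero at the start; "moment": the same for the moment, N m; "opening": opening from 0.0 (shut) to 1.0 (fully open).
Only numpy, scipy, OpenCV 4.12 (cv2) and the standard library are available. Lean on these libraries where they do the work, as an engineer would, in place of code of your own. Each camera call takes 0.05 s, during which the arm holds its last target.

## Working session

There is one attempt and no reset: what is moved stays moved. The work goes in short steps, Python scripts to look and compute and a shell command to move; the robot and the scene stay as the last step left them, time stands still between calls to the robot, and variables do not carry over. Pictures are saved under pics/ and viewed, and the job is handed in when it is done.

```bash
mkdir -p pics
python3 - <<'E'
from bench import r
import cv2, numpy as np
s=r.sense(); print(s)
for n in ("scene","side"):
    im=r.snapshot(n); cv2.imwrite(f"pics/{n}0.png",im[:,:,::-1])
    c=r.get_calibration(n); print(n,c)
E
```

```text
{'clock': 0.0, 'joints': array([1.18640475e+00, 2.59193238e-01, 2.07388722e-02, 1.33371636e+00,
       2.13366823e-05, 1.41820257e+00]), 'qvel': array([-0.00081246, -0.0007039 ,  0.00104069, -0.00123674,  0.00223199,
       -0.00086488]), 'joint_efforts': array([-2.17586632e-03, -5.55645096e+01,  3.44530678e+01,  1.38491235e-02,
       -3.11249860e-04, -1.96179542e-05]), 'ee_pos': array([126.22074828, 534.98496412, 208.05662459]), 'tool_rot': array([ 1.15639592e-01,  9.93291001e-01, -6.59749419e-04, -1.92585600e-04]), 'ft_force': array([ 0.36672617, -0.61055888, -0.33968389]), 'moment': array([-0.04022923, -0.00950316,  0.01857477]), 'opening': 1.000872731557717}
scene {'vertical_fov': 44.07728562138654, 'cx': 252.09827619573662, 'cy': 187.91754528089038, 'world_from_camera': array([[ 5.71977565e-01,  6.93477531e-01, -4.38098823e-01,
         1.02343247e+03],
       [ 8.20223884e-01, -4.89156309e-01,  2.96578633e-01,
        -3.66848711e+02],
       [-8.62818472e-03, -5.28975442e-01, -8.48593269e-01,
         1.07632628e+03],
       [ 0.00000000e+00,  0.00000000e+00,  0.00000000e+00,
         1.00000000e+00]])}
side {'vertical_fov': 51.19022941074716, 'cx': 252.85225570605897, 'cy': 197.6826148197583, 'world_from_camera': array([[ 8.48659060e-01, -3.55825351e-01,  3.91364434e-01,
         2.32298087e+01],
       [-5.28806808e-01, -5.54140794e-01,  6.42877392e-01,
        -7.54570324e+02],
       [-1.18810757e-02, -7.52539900e-01, -6.58439473e-01,
         8.71272644e+02],
       [ 0.00000000e+00,  0.00000000e+00,  0.00000000e+00,
         1.00000000e+00]])}
```

View pics/scene0.png

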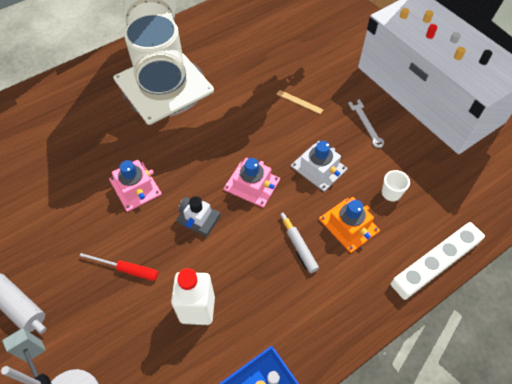

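View pics/side0.png

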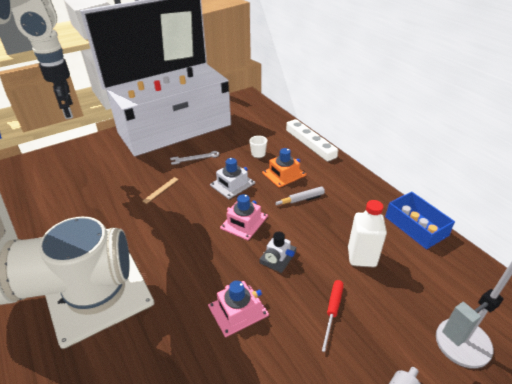

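Candidates: pink (133,175), pink (252,175), grey (320,160), orange (350,220) in scene. The grey, bare-aluminium one with the blue knob fits; now crop and measure.

```bash
cat > h.py <<'E'
import numpy as np, cv2
def ray(c,u,v):
    f=192/np.tan(np.radians(c["vertical_fov"]/2)); M=c["world_from_camera"]
    d=M[:3,:3]@np.array([(u-c["cx"])/f,(v-c["cy"])/f,1]); return M[:3,3],d/np.linalg.norm(d)
def proj(c,p):
    f=192/np.tan(np.radians(c["vertical_fov"]/2)); M=c["world_from_camera"]
    q=M[:3,:3].T@(np.array(p)-M[:3,3]); return c["cx"]+f*q[0]/q[2],c["cy"]+f*q[1]/q[2]
def atz(c,u,v,z):
    o,d=ray(c,u,v); return o+d*(z-o[2])/d[2]
E
python3 - <<'E'
from bench import r
from h import *
tiles=[]
for n,(u,v) in dict(scene=(320,158),side=(232,172)).items():
    im=cv2.imread(f"pics/{n}0.png"); c=r.get_calibration(n)
    w=im[v-35:v+35,u-35:u+35]; tiles.append(cv2.resize(w,(400,400),interpolation=cv2.INTER_CUBIC))
    hsv=cv2.cvtColor(w,cv2.COLOR_BGR2HSV)
    m=cv2.inRange(hsv,(100,120,40),(125,255,255))
    k,l,st,ce=cv2.connectedComponentsWithStats(m)
    i=1+np.argmax(st[1:,4]); p=ce[i]+[u-35,v-35]; print(n,p,st[i])
    print(atz(c,*p,83), np.linalg.norm(atz(c,*p,83)[:2]))
cv2.imwrite("pics/crop.png",np.hstack(tiles))
E
```

```text
scene [321.61764706 149.86764706] [ 30  18  15  18 204]
[519.16066735 194.19748926  83.        ] 554.2927596092542
side [242.984375  200.9765625] [ 40  58  13  12 128]
[459.34849569  18.28989106  83.        ] 459.7124760200465
```

View pics/crop.png

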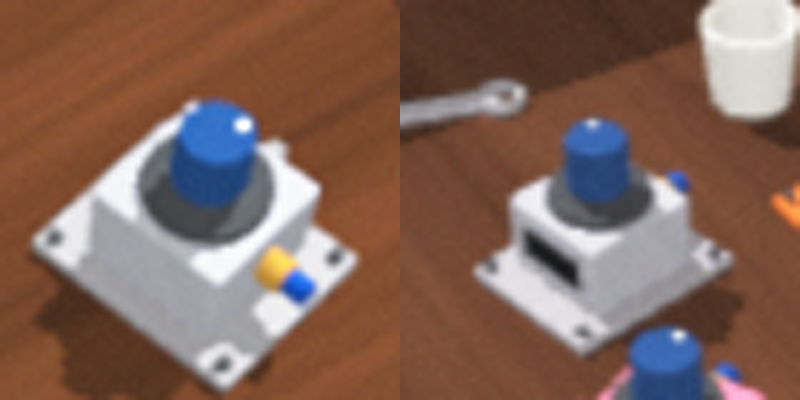

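Run:
```python
from bench import r
from h import *
from scipy.optimize import least_squares
obs={}
for n,(u,v) in dict(scene=(321,149),side=(231,165)).items():
    im=cv2.imread(f"pics/{n}0.png")
    hsv=cv2.cvtColor(im,cv2.COLOR_BGR2HSV); m=cv2.inRange(hsv,(100,110,40),(125,255,255))
    k,l,st,ce=cv2.connectedComponentsWithStats(m); i=l[v,u]; print(n,ce[i],st[i]); obs[n]=ce[i]
t=np.linspace(0,2*np.pi,60)
def cen(n,x,y):
    c=r.get_calibration(n)
    P=np.array([proj(c,(x+18*np.cos(a),y+18*np.sin(a),z)) for z in (66,100) for a in t],np.float32)
    M=cv2.moments(cv2.convexHull(P*1)); return np.array([M['m10'],M['m01']])/M['m00']
for ns in (["scene"],["side"],["scene","side"]):
    s=least_squares(lambda p:np.concatenate([cen(n,*p)-obs[n] for n in ns]),[519,194],diff_step=1e-3); print(ns,s.x,s.fun)
# other objects approx
c=r.get_calibration("scene")
for nm,uv,z in [("jug",(193,320),0),("cup",(394,195),10),("pinkknob",(252,172),83),("orangeknob",(353,211),83),("wrench",(366,125),0),("hand",(298,245),10),("reg",(197,207),90)]: print(nm,atz(c,*uv,z).round())
```

```text
scene [321.67149758 149.89855072] [315 141  15  18 207]
side [230.98461538 164.94615385] [226 158  11  14 130]
['scene'] [519.46214492 194.02840822] [ 3.86194756e-08 -1.44322073e-06]
['side'] [517.75426599 193.11408266] [-1.50137936e-07  4.44898689e-07]
['scene', 'side'] [518.90882136 194.04206459] [-0.13170339 -0.14288596  0.16558895 -0.25433782]
jug [ 681. -304.    0.]
cup [705. 297.  10.]
pinkknob [472.   7.  83.]
orangeknob [703. 140.  83.]
wrench [482. 403.   0.]
hand [674.   3.  10.]
reg [ 482. -161.   90.]
```

The crop shows the grey aluminium valve with dark collar, brass/blue fitting and blue knob. Both cameras put the knob at (519,194) within 2 mm, reach 554 mm, which is plausible. Moving above it, pre-turned anticlockwise 60° for wrist range.

```bash
python3 -m jog '[{"travel":[0.02,-0.017,0],"turn":4},{"travel":[0.06,-0.052,0],"turn":10},{"travel":[0.1,-0.087,0],"turn":16},{"travel":[0.14,-0.121,0],"turn":22},{"travel":[0.18,-0.156,0],"turn":28},{"travel":[0.22,-0.191,0],"turn":34},{"travel":[0.26,-0.226,0],"turn":40},{"travel":[0.3,-0.26,0],"turn":46},{"travel":[0.34,-0.295,0],"turn":52},{"travel":[0.375,-0.325,0],"turn":57},{"travel":[0.393,-0.341,0],"turn":60},{"travel":[0.393,-0.341,0],"turn":60},{"travel":[0.393,-0.341,0],"turn":60}]' 0 25
python3 - <<'E'
from bench import r
from h import *
s=r.sense(); c=r.get_calibration("wrist"); im=r.snapshot("wrist")
cv2.imwrite("pics/w1.png",im[:,:,::-1])
print(s["ee_pos"],s["tool_rot"],s["joints"],s["moment"],s["ft_force"])
b=im[:,:,::-1].copy(); hsv=cv2.cvtColor(b,cv2.COLOR_BGR2HSV); m=cv2.inRange(hsv,(100,110,40),(125,255,255))
k,l,st,ce=cv2.connectedComponentsWithStats(m)
for i in range(1,k):
    if st[i,4]>200: print(ce[i],st[i],atz(c,*ce[i],83))
print(proj(c,(519,194,83)),c["world_from_camera"].round(2))
E
```

```text
clock: 1.72
ee_pos: [518.7, 194.3, 207.9]
tool_rot: [-0.396, 0.918, -0.0, -0.0]
ft_force: [-0.3, 0.3, -0.4]
opening: 1.005
[518.65446572 194.3217078  207.86941032] [-3.96127218e-01  9.18195527e-01 -3.77374019e-04 -2.41928380e-04] [ 2.07442175e-01  2.65756176e-01  2.93535337e-02  1.33471807e+00
 -8.35783176e-04 -6.07148119e-01] [-0.01728864  0.08234439  0.03609632] [-0.28714247  0.25103826 -0.41756197]
[177.35528596   7.65511265] [153   0  44  19 577] [465.06520088  25.68256275  83.        ]
[261.91448008 181.16715258] [ 245  162   35   40 1029] [520.20401697 194.99194689  83.        ]
[117.75856307 255.54720134] [  96  236   43   41 1197] [701.34440449 145.35799244  83.        ]
(np.float64(262.09836829177345), np.float64(179.75078237667964)) [[-7.3000e-01  6.6000e-01  1.9000e-01  4.6957e+02]
 [ 6.9000e-01  7.0000e-01  2.1000e-01  1.4148e+02]
 [-0.0000e+00  2.8000e-01 -9.6000e-01  3.7305e+02]
 [ 0.0000e+00  0.0000e+00  0.0000e+00  1.0000e+00]]
```

View pics/w1.png

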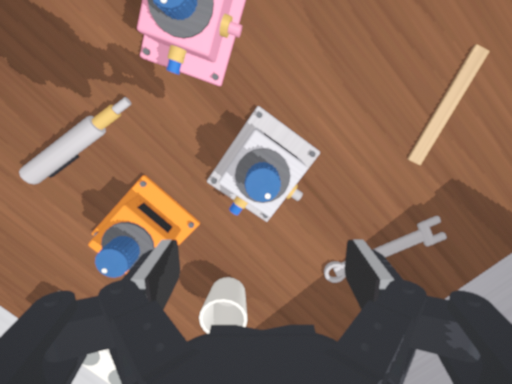

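Wrist picture: grey valve, knob at (262,181), at (520,195) as expected. Descend and close gently.

```bash
python3 -m jog '[{"travel":[0.001,0,-0.025],"turn":0},{"travel":[0.001,0,-0.06],"turn":0},{"travel":[0.001,0,-0.1],"turn":0},{"travel":[0.001,0,-0.13],"turn":0},{"travel":[0.001,0,-0.141],"turn":0},{"travel":[0.001,0,-0.141],"turn":0},{"travel":[0.001,0,-0.141],"turn":0}]' 0 25
cat > s.py <<'E'
from bench import r
import numpy as np
s=r.sense(); q=s["tool_rot"]
a=np.degrees(2*np.arctan2(q[1],q[0]))%360
print("t%.2f yaw %.2f Mz %.3f"%(s["clock"],a,s["moment"][2]),"M",s["moment"].round(3),"F",s["ft_force"].round(2),"ee",s["ee_pos"].round(1),"j6 %.3f e6 %.3f op %.3f"%(s["joints"][5],s["joint_efforts"][5],s["opening"]))
E
python3 s.py
python3 -m jog '[{"travel":[0,0,0],"turn":0},{"travel":[0,0,0],"turn":0},{"travel":[0,0,0],"turn":0},{"travel":[0,0,0],"turn":0},{"travel":[0,0,0],"turn":0},{"travel":[0,0,0],"turn":0}]' 1 25; python3 s.py
```

```text
clock: 2.65
ee_pos: [520.2, 195.0, 68.4]
tool_rot: [-0.397, 0.918, -0.001, 0.001]
ft_force: [0.5, 0.7, 0.4]
opening: 0.999
t2.65 yaw 226.73 Mz 0.004 M [0.024 0.063 0.004] F [0.54 0.73 0.35] ee [520.2 195.   68.4] j6 -0.608 e6 0.005 op 0.999
clock: 3.4
ee_pos: [520.0, 195.4, 69.0]
tool_rot: [-0.397, 0.918, -0.0, 0.001]
ft_force: [-2.6, 2.0, 5.8]
opening: 0.405
t3.40 yaw 226.75 Mz 0.019 M [0.32  0.48  0.019] F [-2.57  1.97  5.82] ee [520.  195.4  69. ] j6 -0.608 e6 -0.006 op 0.405
```

```bash
python3 -m jog '[{"travel":[0,0,0],"turn":-4},{"travel":[0,0,0],"turn":-4}]' >/dev/null; python3 s.py
python3 -m jog '[{"travel":[0,0,0],"turn":-4},{"travel":[0,0,0],"turn":-4}]' >/dev/null; python3 s.py
python3 -m jog '[{"travel":[0,0,0],"turn":-4},{"travel":[0,0,0],"turn":-4}]' >/dev/null; python3 s.py
python3 -m jog '[{"travel":[0,0,0],"turn":-4},{"travel":[0,0,0],"turn":-4}]' >/dev/null; python3 s.py
python3 -m jog '[{"travel":[0,0,0],"turn":-4},{"travel":[0,0,0],"turn":-4}]' >/dev/null; python3 s.py
python3 -m jog '[{"travel":[0,0,0],"turn":-4},{"travel":[0,0,0],"turn":-4}]' >/dev/null; python3 s.py
python3 -m jog '[{"travel":[0,0,0],"turn":-4},{"travel":[0,0,0],"turn":-4}]' >/dev/null; python3 s.py
python3 -m jog '[{"travel":[0,0,0],"turn":-4},{"travel":[0,0,0],"turn":-4}]' >/dev/null; python3 s.py
```

```text
t3.65 yaw 222.79 Mz 0.188 M [0.321 0.367 0.188] F [-1.81  2.1   2.77] ee [519.7 195.6  69.1] j6 -0.538 e6 0.693 op 0.404
t3.90 yaw 218.89 Mz 0.218 M [0.194 0.276 0.218] F [-2.14  0.88  0.71] ee [519.7 195.6  69.1] j6 -0.470 e6 0.719 op 0.404
t4.15 yaw 215.01 Mz -0.019 M [-0.06   0.145 -0.019] F [-1.7  0.3  1.1] ee [519.7 195.5  69.1] j6 -0.402 e6 0.511 op 0.405
t4.40 yaw 211.15 Mz -0.023 M [ 0.019  0.159 -0.023] F [0.08 0.95 0.98] ee [519.8 195.4  69.1] j6 -0.335 e6 0.517 op 0.402
t4.65 yaw 207.31 Mz -0.003 M [ 0.115  0.235 -0.003] F [-1.32  1.13  0.98] ee [519.8 195.4  69.1] j6 -0.268 e6 0.511 op 0.406
t4.90 yaw 203.49 Mz 0.098 M [0.18  0.255 0.098] F [-1.87  1.18  1.2 ] ee [519.7 195.5  69.1] j6 -0.201 e6 0.611 op 0.403
t5.15 yaw 199.68 Mz 0.253 M [0.313 0.327 0.253] F [-1.73  2.22  1.56] ee [519.6 195.6  69.1] j6 -0.134 e6 0.756 op 0.404
t5.40 yaw 195.84 Mz 0.009 M [-0.124  0.198  0.009] F [-0.92 -0.7   1.4 ] ee [519.7 195.4  69.1] j6 -0.067 e6 0.518 op 0.398
```

```bash
python3 -m jog '[{"travel":[0,0,0],"turn":-4},{"travel":[0,0,0],"turn":-4}]' >/dev/null; python3 s.py
python3 -m jog '[{"travel":[0,0,0],"turn":-4},{"travel":[0,0,0],"turn":-4}]' >/dev/null; python3 s.py
python3 -m jog '[{"travel":[0,0,0],"turn":-3},{"travel":[0,0,0],"turn":-3}]' >/dev/null; python3 s.py
python3 -m jog '[{"travel":[0,0,0],"turn":-2},{"travel":[0,0,0],"turn":-2}]' >/dev/null; python3 s.py
```

```text
t5.65 yaw 192.00 Mz -0.015 M [-0.075  0.201 -0.015] F [-1.2   0.6   1.43] ee [519.8 195.3  69.1] j6 -0.000 e6 0.509 op 0.401
t5.90 yaw 188.17 Mz -0.021 M [ 0.064  0.244 -0.021] F [-1.39  0.19  1.41] ee [519.8 195.3  69.1] j6 0.067 e6 0.506 op 0.404
t6.15 yaw 185.34 Mz -0.016 M [ 0.065  0.255 -0.016] F [-1.59  1.1   0.26] ee [519.7 195.3  69. ] j6 0.116 e6 0.391 op 0.403
t6.40 yaw 183.37 Mz 0.149 M [0.189 0.347 0.149] F [-1.57  1.3   1.14] ee [519.7 195.4  69.1] j6 0.150 e6 0.324 op 0.403
```

```bash
python3 -m jog '[{"travel":[0,0,0],"turn":-2},{"travel":[0,0,0],"turn":-2}]' >/dev/null; python3 s.py
python3 -m jog '[{"travel":[0,0,0],"turn":-2},{"travel":[0,0,0],"turn":-2}]' >/dev/null; python3 s.py
```

```text
t6.65 yaw 181.35 Mz 0.186 M [0.261 0.389 0.186] F [-1.82  3.16  2.05] ee [519.7 195.5  69.1] j6 0.186 e6 0.460 op 0.403
t6.90 yaw 179.32 Mz 0.204 M [0.296 0.371 0.204] F [-2.1   1.81  1.53] ee [519.7 195.5  69.1] j6 0.221 e6 0.508 op 0.404
```

```bash
python3 -m jog '[{"travel":[0,0,0],"turn":-2},{"travel":[0,0,0],"turn":-2}]' >/dev/null; python3 s.py
```

```text
t7.15 yaw 177.26 Mz 0.120 M [0.135 0.341 0.12 ] F [-1.24  0.95  1.48] ee [519.7 195.4  69.1] j6 0.257 e6 0.366 op 0.396
```

```bash
python3 -m jog '[{"travel":[0,0,0],"turn":-2},{"travel":[0,0,0],"turn":-2}]' >/dev/null; python3 s.py
python3 -m jog '[{"travel":[0,0,0],"turn":-4},{"travel":[0,0,0],"turn":-4}]' >/dev/null; python3 s.py
python3 -m jog '[{"travel":[0,0,0],"turn":-4},{"travel":[0,0,0],"turn":-4}]' >/dev/null; python3 s.py
python3 -m jog '[{"travel":[0,0,0],"turn":-3},{"travel":[0,0,0],"turn":-3}]' >/dev/null; python3 s.py
python3 -m jog '[{"travel":[0,0,0],"turn":-2},{"travel":[0,0,0],"turn":-2}]' >/dev/null; python3 s.py
```

```text
t7.40 yaw 175.19 Mz -0.041 M [ 0.016  0.337 -0.041] F [-2.65  0.59  1.69] ee [519.7 195.2  69.1] j6 0.293 e6 0.267 op 0.401
t7.65 yaw 171.21 Mz 0.001 M [0.108 0.334 0.001] F [-2.13  0.45  1.25] ee [519.8 195.1  69.1] j6 0.363 e6 0.565 op 0.405
t7.90 yaw 167.30 Mz -0.014 M [ 0.152  0.28  -0.014] F [-2.4   0.58  2.02] ee [519.8 195.1  69.1] j6 0.431 e6 0.540 op 0.403
t8.15 yaw 164.44 Mz 0.088 M [0.235 0.356 0.088] F [-0.99  1.55  1.32] ee [519.7 195.2  69.1] j6 0.481 e6 0.443 op 0.399
t8.40 yaw 162.46 Mz 0.197 M [0.377 0.388 0.197] F [-1.05  3.39  0.98] ee [519.7 195.3  69.1] j6 0.516 e6 0.374 op 0.404
```

```bash
python3 -m jog '[{"travel":[0,0,0],"turn":-2},{"travel":[0,0,0],"turn":-2}]' >/dev/null; python3 s.py
python3 -m jog '[{"travel":[0,0,0],"turn":-2},{"travel":[0,0,0],"turn":-2}]' >/dev/null; python3 s.py
```

```text
t8.65 yaw 160.44 Mz 0.251 M [0.441 0.432 0.251] F [-1.97  3.69  1.64] ee [519.7 195.4  69.1] j6 0.551 e6 0.502 op 0.401
t8.90 yaw 158.39 Mz 0.200 M [0.339 0.442 0.2  ] F [-2.31  1.84  1.4 ] ee [519.7 195.3  69.1] j6 0.587 e6 0.453 op 0.404
```

```bash
python3 -m jog '[{"travel":[0,0,0],"turn":-2},{"travel":[0,0,0],"turn":-2}]' >/dev/null; python3 s.py
```

```text
t9.15 yaw 156.34 Mz 0.237 M [0.293 0.389 0.237] F [-0.69  1.8   1.7 ] ee [519.7 195.3  69. ] j6 0.622 e6 0.513 op 0.403
```

```bash
for i in 1 2 3; do python3 -m jog '[{"travel":[0,0,0],"turn":0}]' >/dev/null; python3 s.py; done
```

```text
t9.28 yaw 156.35 Mz 0.253 M [0.316 0.419 0.253] F [-1.91  1.54  1.11] ee [519.7 195.2  69.1] j6 0.622 e6 0.274 op 0.404
t9.40 yaw 156.36 Mz 0.220 M [0.324 0.358 0.22 ] F [-2.19  1.41  0.97] ee [519.7 195.2  69.1] j6 0.622 e6 0.250 op 0.407
t9.53 yaw 156.36 Mz 0.215 M [0.325 0.411 0.215] F [-1.57  2.96  1.66] ee [519.7 195.2  69. ] j6 0.622 e6 0.235 op 0.401
```

```bash
python3 -m jog '[{"travel":[0,0,0],"turn":-1},{"travel":[0,0,0],"turn":-1},{"travel":[0,0,0],"turn":-1}]' >/dev/null; python3 s.py
python3 -m jog '[{"travel":[0,0,0],"turn":0}]' >/dev/null; python3 s.py
```

```text
t9.90 yaw 155.36 Mz 0.314 M [0.347 0.41  0.314] F [-1.47  1.94  2.1 ] ee [519.7 195.2  69.1] j6 0.640 e6 0.288 op 0.401
t10.03 yaw 155.36 Mz 0.261 M [0.364 0.413 0.261] F [-2.72  1.82  1.1 ] ee [519.7 195.2  69. ] j6 0.639 e6 0.277 op 0.403
```

```bash
python3 -m jog '[{"travel":[0,0,0],"turn":-1},{"travel":[0,0,0],"turn":-1},{"travel":[0,0,0],"turn":-1}]' >/dev/null; python3 s.py
python3 -m jog '[{"travel":[0,0,0],"turn":0}]' >/dev/null; python3 s.py
```

```text
t10.40 yaw 154.37 Mz 0.366 M [0.299 0.435 0.366] F [-2.12  1.92  1.03] ee [519.7 195.2  69.1] j6 0.657 e6 0.323 op 0.402
t10.53 yaw 154.37 Mz 0.306 M [0.278 0.383 0.306] F [-2.07  1.94  2.26] ee [519.7 195.2  69.1] j6 0.657 e6 0.313 op 0.405
```

Torque climbs past 0.3 with no drop where earlier clicks let go: needle is home (4th contact, so valve started 3 open). Now anticlockwise.

```bash
python3 -m jog '[{"travel":[0,0,0],"turn":4},{"travel":[0,0,0],"turn":8},{"travel":[0,0,0],"turn":8}]' >/dev/null; python3 s.py
python3 -m jog '[{"travel":[0,0,0],"turn":4},{"travel":[0,0,0],"turn":4}]' >/dev/null; python3 s.py
python3 -m jog '[{"travel":[0,0,0],"turn":4},{"travel":[0,0,0],"turn":4}]' >/dev/null; python3 s.py
python3 -m jog '[{"travel":[0,0,0],"turn":4},{"travel":[0,0,0],"turn":4}]' >/dev/null; python3 s.py
python3 -m jog '[{"travel":[0,0,0],"turn":4},{"travel":[0,0,0],"turn":4}]' >/dev/null; python3 s.py
python3 -m jog '[{"travel":[0,0,0],"turn":4},{"travel":[0,0,0],"turn":4}]' >/dev/null; python3 s.py
python3 -m jog '[{"travel":[0,0,0],"turn":4},{"travel":[0,0,0],"turn":4}]' >/dev/null; python3 s.py
python3 -m jog '[{"travel":[0,0,0],"turn":4},{"travel":[0,0,0],"turn":4}]' >/dev/null; python3 s.py
```

```text
t10.90 yaw 162.34 Mz 0.192 M [0.414 0.423 0.192] F [-2.55  3.03  0.85] ee [519.7 195.3  69. ] j6 0.518 e6 -0.396 op 0.400
t11.15 yaw 166.22 Mz 0.017 M [0.172 0.306 0.017] F [-1.36  1.2   1.24] ee [519.8 195.2  69.1] j6 0.450 e6 -0.538 op 0.402
t11.40 yaw 170.07 Mz 0.011 M [0.295 0.351 0.011] F [-1.95  1.32  1.32] ee [519.8 195.1  69.1] j6 0.382 e6 -0.519 op 0.400
t11.65 yaw 173.91 Mz 0.022 M [0.308 0.315 0.022] F [-1.65  1.89  1.84] ee [519.8 195.1  69.1] j6 0.315 e6 -0.512 op 0.401
t11.90 yaw 177.75 Mz 0.034 M [0.343 0.357 0.034] F [-2.61  1.85  1.01] ee [519.8 195.1  69.1] j6 0.248 e6 -0.509 op 0.405
t12.15 yaw 181.57 Mz 0.006 M [0.344 0.288 0.006] F [-1.73  2.12  1.25] ee [519.8 195.1  69.1] j6 0.182 e6 -0.507 op 0.403
t12.40 yaw 185.40 Mz 0.014 M [0.395 0.309 0.014] F [-1.62  2.44  1.64] ee [519.8 195.2  69.1] j6 0.115 e6 -0.506 op 0.401
t12.65 yaw 189.23 Mz 0.088 M [0.348 0.353 0.088] F [-1.29  2.45  1.53] ee [519.8 195.2  69.1] j6 0.048 e6 -0.506 op 0.400
```

```bash
python3 -m jog '[{"travel":[0,0,0],"turn":4},{"travel":[0,0,0],"turn":4}]' >/dev/null; python3 s.py
python3 -m jog '[{"travel":[0,0,0],"turn":4},{"travel":[0,0,0],"turn":4}]' >/dev/null; python3 s.py
python3 -m jog '[{"travel":[0,0,0],"turn":4},{"travel":[0,0,0],"turn":4}]' >/dev/null; python3 s.py
python3 -m jog '[{"travel":[0,0,0],"turn":4},{"travel":[0,0,0],"turn":4}]' >/dev/null; python3 s.py
python3 -m jog '[{"travel":[0,0,0],"turn":4},{"travel":[0,0,0],"turn":4}]' >/dev/null; python3 s.py
python3 -m jog '[{"travel":[0,0,0],"turn":4},{"travel":[0,0,0],"turn":4}]' >/dev/null; python3 s.py
python3 -m jog '[{"travel":[0,0,0],"turn":4},{"travel":[0,0,0],"turn":4}]' >/dev/null; python3 s.py
python3 -m jog '[{"travel":[0,0,0],"turn":4},{"travel":[0,0,0],"turn":4}]' >/dev/null; python3 s.py
```

```text
t12.90 yaw 193.05 Mz 0.047 M [0.388 0.253 0.047] F [-2.54  2.48  1.43] ee [519.8 195.2  69.1] j6 -0.019 e6 -0.505 op 0.404
t13.15 yaw 196.88 Mz -0.013 M [ 0.391  0.357 -0.013] F [-1.31  1.92  1.6 ] ee [519.9 195.2  69.1] j6 -0.086 e6 -0.506 op 0.404
t13.40 yaw 200.70 Mz -0.006 M [ 0.357  0.326 -0.006] F [-1.89  2.37  2.17] ee [519.9 195.2  69.1] j6 -0.153 e6 -0.506 op 0.404
t13.65 yaw 204.52 Mz -0.093 M [ 0.256  0.273 -0.093] F [-1.34  1.14  1.49] ee [519.9 195.1  69.1] j6 -0.219 e6 -0.597 op 0.401
t13.90 yaw 208.33 Mz -0.211 M [ 0.223  0.202 -0.211] F [-1.27  0.84  0.62] ee [520.  195.   69.1] j6 -0.286 e6 -0.718 op 0.404
t14.15 yaw 212.16 Mz -0.044 M [ 0.518  0.343 -0.044] F [-0.93  2.54  0.78] ee [519.9 195.1  69.1] j6 -0.353 e6 -0.558 op 0.403
t14.40 yaw 216.00 Mz 0.019 M [0.455 0.357 0.019] F [-1.87  1.91  0.96] ee [519.8 195.3  69.1] j6 -0.420 e6 -0.509 op 0.402
t14.65 yaw 219.83 Mz -0.036 M [ 0.41   0.253 -0.036] F [-1.44  3.12  1.1 ] ee [519.8 195.3  69.1] j6 -0.487 e6 -0.508 op 0.405
```

```bash
for i in 1; do :; done
python3 -m jog '[{"travel":[0,0,0],"turn":4},{"travel":[0,0,0],"turn":4}]' >/dev/null; python3 s.py
python3 -m jog '[{"travel":[0,0,0],"turn":4},{"travel":[0,0,0],"turn":4}]' >/dev/null; python3 s.py
python3 -m jog '[{"travel":[0,0,0],"turn":4},{"travel":[0,0,0],"turn":4}]' >/dev/null; python3 s.py
python3 -m jog '[{"travel":[0,0,0],"turn":4},{"travel":[0,0,0],"turn":4}]' >/dev/null; python3 s.py
python3 -m jog '[{"travel":[0,0,0],"turn":4},{"travel":[0,0,0],"turn":4}]' >/dev/null; python3 s.py
python3 -m jog '[{"travel":[0,0,0],"turn":4},{"travel":[0,0,0],"turn":4}]' >/dev/null; python3 s.py
python3 -m jog '[{"travel":[0,0,0],"turn":4},{"travel":[0,0,0],"turn":4}]' >/dev/null; python3 s.py
python3 -m jog '[{"travel":[0,0,0],"turn":4},{"travel":[0,0,0],"turn":4}]' >/dev/null; python3 s.py
python3 -m jog '[{"travel":[0,0,0],"turn":4},{"travel":[0,0,0],"turn":4}]' >/dev/null; python3 s.py
python3 -m jog '[{"travel":[0,0,0],"turn":4},{"travel":[0,0,0],"turn":4}]' >/dev/null; python3 s.py
```

```text
t14.90 yaw 223.66 Mz -0.047 M [ 0.384  0.226 -0.047] F [-0.57  1.64  0.31] ee [519.9 195.3  69.1] j6 -0.554 e6 -0.572 op 0.405
t15.15 yaw 227.46 Mz -0.227 M [ 0.258  0.147 -0.227] F [-1.12  1.3   0.9 ] ee [520.  195.2  69.1] j6 -0.620 e6 -0.691 op 0.405
t15.40 yaw 231.28 Mz -0.256 M [ 0.335  0.098 -0.256] F [-0.11  1.25  0.36] ee [520.  195.2  69.1] j6 -0.687 e6 -0.759 op 0.402
t15.65 yaw 235.13 Mz 0.043 M [0.472 0.328 0.043] F [-2.34  3.1   0.79] ee [519.8 195.3  69.1] j6 -0.754 e6 -0.503 op 0.405
t15.90 yaw 238.96 Mz 0.030 M [0.457 0.316 0.03 ] F [-0.82  1.77  0.81] ee [519.8 195.4  69.1] j6 -0.821 e6 -0.509 op 0.399
t16.15 yaw 242.79 Mz -0.042 M [ 0.416  0.197 -0.042] F [-2.44  1.3   0.66] ee [519.8 195.4  69.1] j6 -0.888 e6 -0.548 op 0.404
t16.40 yaw 246.60 Mz -0.131 M [ 0.314  0.121 -0.131] F [-1.62  1.51  0.4 ] ee [519.9 195.3  69.1] j6 -0.955 e6 -0.664 op 0.403
t16.65 yaw 250.42 Mz -0.264 M [ 0.38   0.099 -0.264] F [-0.4   1.93  0.84] ee [520.  195.3  69.1] j6 -1.021 e6 -0.783 op 0.406
t16.90 yaw 254.25 Mz 0.039 M [0.604 0.371 0.039] F [-2.66  3.18  1.2 ] ee [519.8 195.4  69.1] j6 -1.089 e6 -0.507 op 0.400
t17.15 yaw 258.09 Mz 0.020 M [0.47  0.226 0.02 ] F [-1.77  2.53  1.49] ee [519.8 195.4  69.1] j6 -1.156 e6 -0.509 op 0.400
```

```bash
python3 -m jog '[{"travel":[0,0,0],"turn":4},{"travel":[0,0,0],"turn":4}]' >/dev/null; python3 s.py
python3 -m jog '[{"travel":[0,0,0],"turn":4},{"travel":[0,0,0],"turn":4}]' >/dev/null; python3 s.py
python3 -m jog '[{"travel":[0,0,0],"turn":4},{"travel":[0,0,0],"turn":4}]' >/dev/null; python3 s.py
python3 -m jog '[{"travel":[0,0,0],"turn":4},{"travel":[0,0,0],"turn":4}]' >/dev/null; python3 s.py
python3 -m jog '[{"travel":[0,0,0],"turn":4},{"travel":[0,0,0],"turn":4}]' >/dev/null; python3 s.py
python3 -m jog '[{"travel":[0,0,0],"turn":4},{"travel":[0,0,0],"turn":4}]' >/dev/null; python3 s.py
python3 -m jog '[{"travel":[0,0,0],"turn":4},{"travel":[0,0,0],"turn":4}]' >/dev/null; python3 s.py
python3 -m jog '[{"travel":[0,0,0],"turn":4},{"travel":[0,0,0],"turn":4}]' >/dev/null; python3 s.py
```

```text
t17.40 yaw 261.93 Mz -0.010 M [ 0.427  0.159 -0.01 ] F [-2.1   2.16  0.71] ee [519.8 195.4  69.1] j6 -1.222 e6 -0.526 op 0.398
t17.65 yaw 265.74 Mz -0.156 M [ 0.421  0.112 -0.156] F [-1.15  1.65  0.98] ee [519.9 195.4  69.1] j6 -1.289 e6 -0.637 op 0.402
t17.90 yaw 269.55 Mz -0.257 M [ 0.492  0.034 -0.257] F [-0.83  2.24  0.87] ee [519.9 195.4  69.1] j6 -1.356 e6 -0.757 op 0.407
t18.15 yaw 273.39 Mz 0.002 M [0.704 0.365 0.002] F [-2.72  3.3   1.22] ee [519.8 195.5  69.1] j6 -1.423 e6 -0.461 op 0.403
t18.40 yaw 277.24 Mz -0.046 M [ 0.491  0.149 -0.046] F [-1.82  2.54  1.68] ee [519.7 195.5  69.1] j6 -1.490 e6 -0.508 op 0.403
t18.65 yaw 281.06 Mz 0.032 M [0.514 0.107 0.032] F [-1.28  2.25  0.91] ee [519.7 195.6  69.1] j6 -1.557 e6 -0.508 op 0.403
t18.90 yaw 284.89 Mz -0.137 M [ 0.437  0.139 -0.137] F [-1.53  2.21  0.29] ee [519.8 195.6  69.1] j6 -1.623 e6 -0.613 op 0.403
t19.15 yaw 288.70 Mz -0.233 M [ 0.488  0.088 -0.233] F [-1.14  2.16  0.31] ee [519.8 195.6  69.1] j6 -1.690 e6 -0.732 op 0.400
```

Four snaps done, in the fifth now. Finish it in small steps.

```bash
python3 -m jog '[{"travel":[0,0,0],"turn":2},{"travel":[0,0,0],"turn":2}]' >/dev/null; python3 s.py
python3 -m jog '[{"travel":[0,0,0],"turn":2},{"travel":[0,0,0],"turn":2}]' >/dev/null; python3 s.py
python3 -m jog '[{"travel":[0,0,0],"turn":2},{"travel":[0,0,0],"turn":2}]' >/dev/null; python3 s.py
python3 -m jog '[{"travel":[0,0,0],"turn":0}]' >/dev/null; python3 s.py
python3 -m jog '[{"travel":[0,0,0],"turn":0}]' >/dev/null; python3 s.py
```

```text
t19.40 yaw 290.66 Mz -0.338 M [ 0.55   0.016 -0.338] F [-1.2   2.25  0.01] ee [519.9 195.5  69.1] j6 -1.724 e6 -0.498 op 0.403
t19.65 yaw 292.70 Mz 0.037 M [0.562 0.253 0.037] F [-1.8   2.6   1.11] ee [519.7 195.6  69.1] j6 -1.760 e6 -0.224 op 0.402
t19.90 yaw 294.75 Mz -0.003 M [ 0.572  0.224 -0.003] F [-1.74  2.06  0.63] ee [519.7 195.6  69.1] j6 -1.796 e6 -0.273 op 0.407
t20.02 yaw 294.75 Mz -0.025 M [ 0.526  0.153 -0.025] F [-1.17  2.47  0.99] ee [519.6 195.6  69.1] j6 -1.796 e6 -0.021 op 0.402
t20.15 yaw 294.74 Mz -0.002 M [ 0.487  0.163 -0.002] F [-1.12  1.69  1.43] ee [519.7 195.6  69.1] j6 -1.795 e6 0.005 op 0.404
```

Fifth snap felt (292°) and torque zero at 294.7°, clear of the next contact (~303°). Release.

```bash
python3 -m jog '[{"travel":[0,0,0],"turn":0},{"travel":[0,0,0],"turn":0},{"travel":[0,0,0],"turn":0},{"travel":[0,0,0],"turn":0},{"travel":[0,0,0],"turn":0},{"travel":[0,0,0],"turn":0}]' 0 25; python3 s.py
python3 -m jog '[{"travel":[0,0,0.02],"turn":0},{"travel":[0,0,0.05],"turn":0},{"travel":[0,0,0.09],"turn":0},{"travel":[0,0,0.12],"turn":0},{"travel":[0,0,0.14],"turn":0},{"travel":[0,0,0.14],"turn":0},{"travel":[0,0,0.14],"turn":0}]'; python3 s.py
python3 - <<'E'
from bench import r
import cv2
cv2.imwrite("pics/end.png",r.snapshot("scene")[:,:,::-1])
E
```

```text
clock: 20.9
ee_pos: [519.7, 195.6, 69.1]
tool_rot: [0.842, -0.539, -0.001, -0.001]
ft_force: [-0.2, -0.1, -0.4]
opening: 1.001
t20.90 yaw 294.74 Mz 0.034 M [ 0.017 -0.01   0.034] F [-0.16 -0.12 -0.39] ee [519.7 195.6  69.1] j6 -1.795 e6 0.000 op 1.001
clock: 21.78
ee_pos: [519.3, 195.5, 208.0]
tool_rot: [0.842, -0.539, -0.001, -0.001]
ft_force: [-0.0, 0.0, 0.5]
opening: 1.001
t21.77 yaw 294.74 Mz -0.013 M [-0.013  0.002 -0.013] F [-0.05  0.03  0.46] ee [519.3 195.5 208. ] j6 -1.795 e6 0.000 op 1.001
```

View pics/end.png

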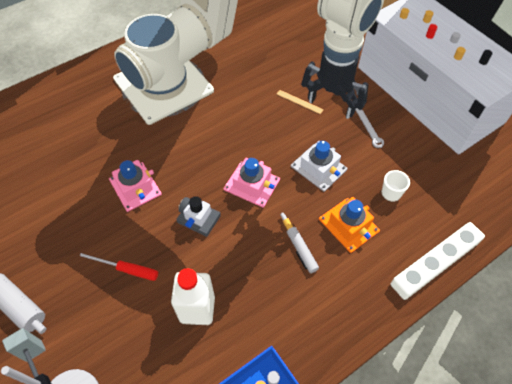

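The picture shows the arm clear of the valve (320,155) and every bystander where it was at the start, so I'm handing it in.

```bash
python3 -c "
from bench import r
print(r.hand_in())"
```

```text
the job is handed in; nothing more can be done
None
```

The metering valve is set five clicks open and handed in at about 22 s. I turned the grey valve's knob clockwise through three clicks to home. There the torque climbed to about 0.34 N m with no click, about 11° of knob turn past first contact; the needle itself was pressed in less than that.

Turning back anticlockwise, the knob ran free through about 38° of play. I then felt five separate snaps, at roughly 212, 232, 252, 272 and 292° of tool yaw. I stopped at 294.7° with the torque at zero, before the next click at about 303°, then opened the gripper and lifted clear.

- **After release:** force and moment on the tool were back to zero. The final scene picture shows the gripper clear of the valve and every bystander where it started.
- **Not checked:** I did not read the needle lift, whose noise is larger than a click, so the count rests on feel alone. Single torque readings scattered by up to about 0.08 N m, so I checked them against the effort on the last joint. The two agreed on every click.

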